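# Line up the refill bottles and open the push-and-turn cleaner jug

## Task

Get ready to refill: first line the three small open bottles up in a straight, even row along the lengthwise middle line of the ribbed drip mat, upright, about 10 cm from each bottle's centre to the next. Then open the big cleaner jug: press its safety cap down, twist it anticlockwise until it is free (about 60 degrees) and lift it off. Finish while still holding the cap level in the gripper, clear above the jug's mouth by about 8 cm; the jug stays upright about where it stands, and the mug, jam jar and kitchen timer are left alone.

Things in the scene. Friction and masses are not known exactly. Their poses are not given: they have to be found in the camera images.
- drip_mat: dark ribbed rubber mat, 150 x 340 x 4 mm, lying fixed on the table; origin at the centre of its underside; its y axis runs along its length (and along the ribs), x across it; the wanted row lies on x = 0
- bottle0_center (a point): centre (48 mm above its foot) of one of three alike small open amber glass bottles: round body 50 mm in diameter up to 62 mm, then a shoulder to a 25 mm neck, 96 mm tall in all, 160 g; z axis up; loose, standing on the mat
- bottle1_center (a point): centre (48 mm above its foot) of one of three alike small open amber glass bottles: round body 50 mm in diameter up to 62 mm, then a shoulder to a 25 mm neck, 96 mm tall in all, 160 g; z axis up; loose, standing on the mat
- bottle2_center (a point): centre (48 mm above its foot) of one of three alike small open amber glass bottles: round body 50 mm in diameter up to 62 mm, then a shoulder to a 25 mm neck, 96 mm tall in all, 160 g; z axis up; loose, standing on the mat
- jug: white plastic cleaner jug, loose, full and heavy (1.6 kg); flat-sided body 124 mm (x) by 85 mm (y), upright to 105 mm, sloping shoulder to the neck at 168 mm; origin at the centre of its underside, z up; a loop handle on its +x side tops out at about 165 mm, 40 to 60 mm from the neck's axis
- jug_mouth (a point): centre of the rim of the jug's mouth, on the neck's axis, 18 mm from the jug's centre towards its -x side and 197 mm above its foot; axes as the jug's. The neck is 30 mm across with three bayonet lugs to 38 mm
- cap_center (a point): centre of the grey ribbed round safety cap on the jug: 49 mm in diameter (50 mm over the bead at its lower edge), 30.5 mm tall, 40 g; on its axis half-way up, z up, x axis along the jug's x while locked. Locked, its lower edge is 178 mm above the jug's foot and this point about 4 mm below the mouth's rim
- cap: the same cap, origin at its lower edge. A spring liner holds it up in its locks: press it straight down at least 4 mm, best onto its stop at 5.5 mm (the spring's 6 N rises to 12 N; fingers slip or yield a little, so push with 15 to 20 N), keep it down and turn it anticlockwise seen from above: free from 42 to 78 degrees, stop at about 80; then it comes straight up. Clockwise is blocked
- kitchen_timer: round wind-up kitchen timer, 69 mm across, 54 mm tall, loose; origin at the centre of its underside
- mug: mug, 93 mm tall, about 92 mm across with a handle, loose; origin at its underside
- jam_jar: closed jam jar, 66 mm across, 90 mm tall, loose; origin at the centre of its underside
There are look-alikes about, which are no part of the job. What is shaped like the jug but green or pink is not meant.

How it is judged:
On the way, in this order (a step that is already met when the one before it is completed fails the run):
1. the three bottles stand upright and let go in a straight, even row along the mat's middle line (x of bottle0_center in the frame of drip_mat between -0.013 and 0.013 m and y of bottle0_center in the frame of drip_mat between -0.15 and 0.15 m and height (world z) of each of bottle0_center, bottle1_center, bottle2_center below 0.06 m and angle between each of bottle0_center, bottle1_center, bottle2_center's own z axis and vertical below 0.1 rad and x of bottle1_center in the frame of drip_mat between -0.013 and 0.013 m and y of bottle1_center in the frame of drip_mat between -0.15 and 0.15 m and x of bottle2_center in the frame of drip_mat between -0.013 and 0.013 m and y of bottle2_center in the frame of drip_mat between -0.15 and 0.15 m and ((horizontal distance between bottle0_center and bottle1_center between 0.085 and 0.115 m and horizontal distance between bottle0_center and bottle2_center between 0.085 and 0.115 m and horizontal distance between bottle1_center and bottle2_center above 0.17 m) or (horizontal distance between bottle1_center and bottle0_center between 0.085 and 0.115 m and horizontal distance between bottle1_center and bottle2_center between 0.085 and 0.115 m and horizontal distance between bottle0_center and bottle2_center above 0.17 m) or (horizontal distance between bottle2_center and bottle0_center between 0.085 and 0.115 m and horizontal distance between bottle2_center and bottle1_center between 0.085 and 0.115 m and horizontal distance between bottle0_center and bottle1_center above 0.17 m)) and contact force between each of bottle0, bottle1, bottle2 and the fingers below 0.1 N and linear speed of each of bottle0, bottle1, bottle2 below 0.02 m/s), for 0.2 s.
2. the cap is pressed down out of its locks, not yet turned (horizontal distance between cap_center and jug_mouth below 0.006 m and z of cap_center in the frame of jug_mouth below -0.006 m and angle between the x axis of cap_center and the x axis of jug_mouth, either way round below 0.3 rad), for 0.05 s.
3. the cap, still on the neck, is twisted free (horizontal distance between cap_center and jug_mouth below 0.006 m and z of cap_center in the frame of jug_mouth below 0.004 m and angle between the x axis of cap_center and the x axis of jug_mouth, either way round above 0.68 rad), for 0.05 s.
At the end, for the whole second after the job is handed in: cap held level and still in the gripper, its centre 55 to 180 mm above the jug's mouth, within 40 mm of the neck's axis; jug upright within 50 mm of its start, not touching the cap; bottles let go, upright on the mat, within 13 mm of its middle line, neighbours 85 to 115 mm apart (all of step 1 and z of cap_center in the frame of jug_mouth between 0.055 and 0.18 m and horizontal distance between cap_center and jug_mouth below 0.04 m and angle between cap_center's own z axis and vertical below 0.25 rad and contact force between cap and the fingers above 1 N and contact force between cap and jug below 0.05 N and linear speed of cap below 0.02 m/s and angle between jug's own z axis and vertical below 0.08 rad and distance of jug from where it was at the start of the episode below 0.05 m and height (world z) of jug below 0.02 m); the arm keeps its last pose, push and grip.
It fails at once if a refill bottle is tipped (angle between any of bottle0_center, bottle1_center, bottle2_center's own z axis and vertical above 0.5 rad).
It fails at once if the jug is tipped or shoved away (angle between jug's own z axis and vertical above 0.25 rad or distance of jug from where it was at the start of the episode above 0.07 m).
It fails at once if the mug, jam jar or kitchen timer is knocked out of place (distance of any of mug, jam_jar, kitchen_timer from where it was at the start of the episode above 0.02 m).
It also fails if it takes over 69 s, if anything falls off the work surface, if the arm or the gripper's body presses on something with over 40 N, if the wrist force passes 120 N, or if a joint passes its speed limit or range.

## Robot

A 6-joint arm with a two-finger parallel gripper is mounted at the origin on a cart in front of the work surface, level with it; the furniture and walls round the work are solid. World frame = base frame: x ahead of the robot, y to its left, z up, the work surface at z = 0. Lengths are in m, angles in rad, forces in N, time in s.
With the tool pointing down it reaches from about 0.375 to 0.9 m from the base axis. Payload 3.1 kg.
Tool frame: the origin (TCP) lies between the finger pads; the fingertips stand 17 mm ahead of it and the grasp point (between the pads) lies 2 mm behind it (robot.nose_length is the distance from the TCP to the fingertips, in m); z points along the fingers, y is the line along which they close (so a half turn about z gives the same grasp; the last joint's range is limited). The gripper opens to 87 mm and grips with 3 to 60 N. Pads are 19 mm wide; open, the fingers measure 117 mm over their backs; the gripper's body (75 mm by 190 mm) begins 51 mm behind the grasp point.
Start: joints at [1.095, 0.527, 1.433, -0, 1.181, -0.178], TCP at [0.183, 0.598, 0.24] pointing down, gripper open.
Joint ranges: [-3.08, 3.08], [-0.75, 2.2], [0.22, 2.44], [-1.43, 4.57], [0, 2.65], [-2.85, 2.85]. Speed limits (rad/s): [2.79, 2.79, 3.14, 3.14, 3.14, 3.14].

## Interface

Orientations are given as a unit quaternion [x, y, z, w].
In Python, from rig import robot, cams gives the robot as it stands.
- The arm moves only by the shell command python3 -m pendant 'ROWS' [FORCE]. ROWS is JSON, a list of rows, each an object with "jaw": the opening, from 0 (shut) to 1 (fully open); "linear": the shift along the tool's x, y, z in cm, a list of three; "twist": the turn about the tool's z in degrees. A call has 1 to 12 rows; each row shifts and turns the commanded pose from where the row before left it, along the tool's axes as they then stand; what a row does not reach is not made up. A row lasts 1/12 s, in which the tool goes at most 41.7 mm and 7.16 degrees, less where a joint would pass 70% of its speed; a pose out of reach is approached as far as the arm can. A call is refused whole if a number of a shift passes 4.17 or a number of a turn 7.16, either way. A call with a gripper value outside its range is refused whole. The fingers move at their own pace and stop on an object; FORCE is the grip in N (left out, the last holds). Time passes only in rows, so rows that do not move let the fingers close. It gives the time, the measured TCP pose, the force, the opening and the grip force at its end, in the units of the state.
- robot.get_obs(): the state, without advancing time (a new reading comes with each control period).
- cams.camera(name): name is "side" or "top"; returns a dict with "color" (480x640x3 uint8, blue, green, red), "depth" (480x640 float32, m along the optical axis (not along the pixel's ray), 0 where there is no reading), "fov_y" (degrees; the focal length in pixels is half the picture's height over the tangent of half this angle, whatever the lens; pixels are square), "cx", "cy" (the principal point, pixels), "k1" (the pictures are not rectified: a ray, as slopes to the right and down, at radius r is drawn at 1 + k1 r^2 times it, then the intrinsics apply), "view" (4x4, takes a point from world to camera coordinates). Camera axes: x right, y down, z forward; pixel columns grow to the right and rows downward; lengths in m; the calibration is good to about 2 mm. A picture is of the moment at which its call begins.
- robot.hand_in(): hands the job in; it is judged then, once.
The state is a dict: "time": time; "q": joint angles; "joint_velocities": joint speeds; "joint_torque": joint torques, N m; "position": TCP position; "tool_rot": TCP orientation; "ft_force": force on the tool from outside, world axes, zero at the start; "moment": the same for the moment, N m; "grip_width": finger opening in m; "grip_force": force on a finger pad.
Only numpy, scipy, OpenCV 4.12 (cv2) and the standard library are available. Lean on these libraries where they do the work, as an engineer would, in place of code of your own. Each camera call takes 0.05 s, during which the arm holds its last target. There are 200 camera calls.

## Working session

There is one attempt and no reset: what is moved stays moved. The work goes in short steps, Python scripts to look and compute and a shell command to move; the robot and the scene stay as the last step left them, time stands still between calls to the robot, and variables do not carry over. Pictures are saved under pics/ and viewed, at most 10 in all, crops included, and the job is handed in when it is done.

```bash
mkdir -p pics; ls
cat > h.py <<'E'
import numpy as np, cv2
from rig import robot, cams
def cam(n):
    c=cams.camera(n); f=240/np.tan(np.radians(c["fov_y"])/2)
    c["K"]=np.array([[f,0,c["cx"]],[0,f,c["cy"]],[0,0,1]]); c["D"]=np.array([c["k1"],0,0,0,0.]); c["V"]=np.array(c["view"]); return c
def ray(c,px):
    s=cv2.undistortPoints(np.array(px,float).reshape(-1,1,2),c["K"],c["D"]).reshape(-1,2)
    R=c["V"][:3,:3]; o=-R.T@c["V"][:3,3]
    return o,np.c_[s,np.ones(len(s))]@R
def onz(c,px,z):
    o,d=ray(c,px); return o+d*((z-o[2])/d[:,2])[:,None]
def proj(c,P):
    P=np.array(P,float).reshape(-1,3); r,_=cv2.Rodrigues(c["V"][:3,:3])
    return cv2.projectPoints(P,r,c["V"][:3,3],c["K"],c["D"])[0].reshape(-1,2)
E
python3 - <<'E'
from h import *
for n in("top","side"):
    c=cam(n); cv2.imwrite(f"pics/{n}0.png",c["color"]); R=c["V"][:3,:3]; print(n,c["fov_y"],c["k1"],-R.T@c["V"][:3,3],R[2])
o=robot.get_obs(); print({k:np.round(v,3) for k,v in o.items()})
E
```

```text
pics
top 48.062036248249456 -0.0399511787848798 [-0.20892475  0.49212418  1.32418308] [ 0.54141043 -0.28900163 -0.78952695]
side 45.553286923678606 -0.0851379603848122 [ 0.04369692 -1.3218839   0.96457817] [ 0.32720253  0.81063984 -0.48559402]
{'time': np.float64(0.1), 'q': array([ 1.095,  0.528,  1.434,  0.   ,  1.181, -0.178]), 'joint_velocities': array([-0.001, -0.002, -0.002,  0.   , -0.002, -0.001]), 'joint_torque': array([-1.0000e-03, -4.4099e+01, -1.7715e+01,  6.3000e-02,  5.3000e-02,
       -0.0000e+00]), 'position': array([0.182, 0.597, 0.239]), 'tool_rot': array([ 0.148,  0.989, -0.001, -0.   ]), 'ft_force': array([-1.088, -0.014,  0.11 ]), 'moment': array([ 0.025,  0.043, -0.041]), 'grip_force': np.float64(0.0), 'grip_width': np.float64(0.087)}
```

View pics/top0.png

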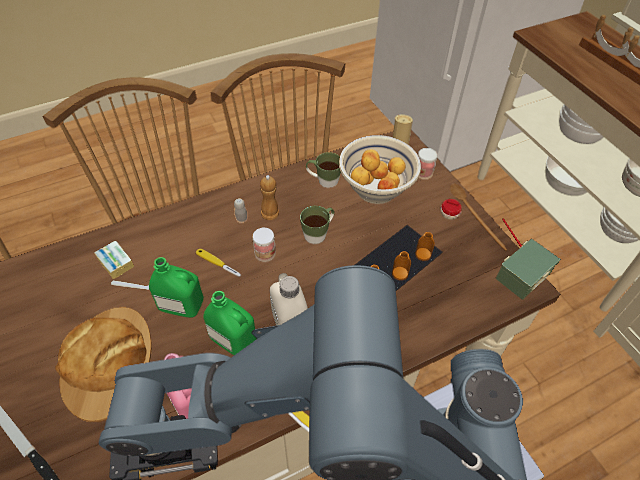

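View pics/side0.png

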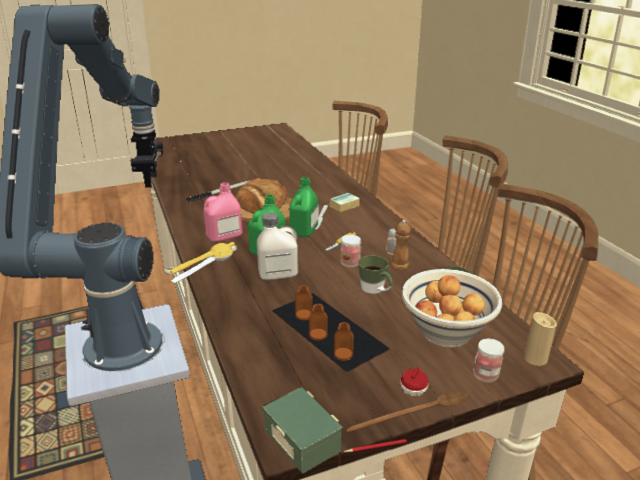

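The top view is mostly blocked by the arm. The side view shows the only white jug at (277,250), with its grey cap at (270,221). Two green jugs at (267,228) and (304,208) and a pink one at (223,212) are look-alikes. The three amber bottles are at (304,303), (318,323) and (344,342) on the dark mat. The target is the white jug, because the description says white and the green and pink ones are excluded.

```bash
cat >> h.py <<'E'
def cloud(c):
    v,u=np.mgrid[0:480,0:640]; px=np.c_[u.ravel(),v.ravel()].astype(float); o,d=ray(c,px)
    return (o+d*c["depth"].reshape(-1,1)).reshape(480,640,3)
from scipy.optimize import least_squares
def circ(p,r=None):
    p=p[:,:2]; x0=np.r_[p.mean(0),r or .02]
    g=lambda x:np.hypot(*(p-x[:2]).T)-(r or x[2])
    s=least_squares(g,x0,loss="soft_l1",f_scale=.001); return s.x, np.abs(s.fun).mean()
def amber(c):
    h=cv2.cvtColor(c["color"],cv2.COLOR_BGR2HSV); return ((h[...,0]>5)&(h[...,0]<20)&(h[...,1]>190)&(h[...,2]>60)).astype(np.uint8)
def bottles(c,lo=.012,hi=.058):
    P=cloud(c); m=amber(c); n,l,st,ce=cv2.connectedComponentsWithStats(m); out=[]
    for i in range(1,n):
        q=P[l==i]
        if st[i,4]<60 or np.median(q[:,2])>.12 : continue
        b=q[(q[:,2]>lo)&(q[:,2]<hi)]
        if len(b)<20: continue
        # fit with known radius from near side: start beyond surface
        o=-c["V"][:3,:3].T@c["V"][:3,3]; dv=b.mean(0)[:2]-o[:2]; dv/=np.hypot(*dv)
        g=lambda x:np.hypot(*(b[:,:2]-x).T)-.025
        s=least_squares(g,b.mean(0)[:2]+.02*dv,loss="soft_l1",f_scale=.001)
        out.append((ce[i].round(),st[i,4],s.x.round(4),np.abs(s.fun).mean().round(4),q[:,2].max().round(3)))
    return out
E
python3 - <<'E'
from h import *
for n in("side","top"):
    c=cam(n)
    for b in bottles(c): print(n,*b)
    if n=="side":
        P=cloud(c); g=c["color"]; 
        roi=np.zeros((480,640),np.uint8); roi[280:370,265:395]=1
        m=((g.max(2)<45)&(roi>0)).astype(np.uint8)
        n_,l,st,ce=cv2.connectedComponentsWithStats(m); i=1+st[1:,4].argmax(); px=np.argwhere(l==i)[:,::-1]
        w=onz(c,px,.004)[:,:2]; r=cv2.minAreaRect(w.astype(np.float32)*1000); print("mat",r,st[i])
        print(cv2.boxPoints(r).round(1))
        # cap/jug
    h=cv2.cvtColor(c["color"],cv2.COLOR_BGR2HSV); P=cloud(c); 
    cx,cy=(270,221) if n=="side" else (290,284)
    roi=np.zeros((480,640),bool); roi[cy-15:cy+15,cx-16:cx+16]=1
    k=roi&(c["color"].max(2)<170)&(h[...,1]<50)&(P[...,2]>.2)&(P[...,2]<.214); q=P[k]; print("captop",len(q),q.mean(0),circ(q)[0],q.min(0),q.max(0))
    k=roi&(h[...,1]<50)&(P[...,2]>.182)&(P[...,2]<.205); q=P[k]
    if len(q)>10: print("capside",len(q),least_squares(lambda x:np.hypot(*(q[:,:2]-x).T)-.0245,q.mean(0)[:2]+[.005,.01],loss="soft_l1",f_scale=.001).x)
    cv2.imwrite(f"pics/crop_{n}.png",cv2.resize(c["color"][cy-50:cy+150,cx-60:cx+140],None,fx=3,fy=3,interpolation=cv2.INTER_CUBIC))
E
```

```text
mat ((544.3748168945312, -134.8697052001953), (147.72515869140625, 338.0375671386719), 15.910541534423828) [ 273  294  116   76 2171]
[[ 427.     7.4]
 [ 519.7 -317.7]
 [ 661.7 -277.2]
 [ 569.1   47.9]]
captop 115 [0.48966965 0.20150812 0.20820393] [0.4901787  0.20424314 0.0173684 ] [0.46853942 0.1802119  0.20043084] [0.51260708 0.23031632 0.21306075]
capside 103 [0.49036421 0.21132757]
top [425. 246.] 368 [ 0.5377 -0.2583] 0.0016 0.104
top [401. 265.] 355 [ 0.5073 -0.1555] 0.0015 1.324
captop 80 [0.48272176 0.21360745 0.20612498] [0.48997776 0.21074003 0.02119625] [0.46618932 0.18747742 0.20008315] [0.51358947 0.23424717 0.21263712]
capside 120 [0.49333808 0.20976855]
```

View pics/crop_side.png

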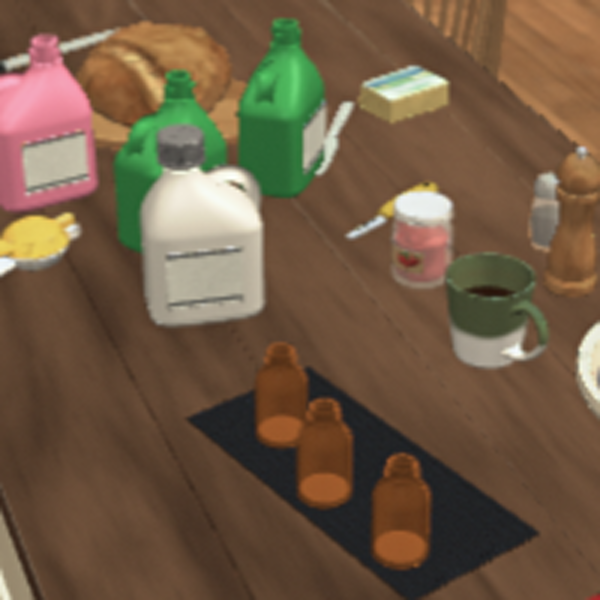

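The crop confirms the target: a white jug with a grey cap at crop (181,147). The jam jar, mug and green jugs are well separated from it. Next I fix the side bottle mask.

Run:
```python
from h import *
c=cam("side"); h=cv2.cvtColor(c["color"],cv2.COLOR_BGR2HSV)
print(h[303,304],h[312,304],h[333,318],h[340,344]); P=cloud(c)
print(onz(c,[(303.7,287.3),(318.3,306),(344,324.7)],.096).round(4)); print("base",onz(c,[(303.5,314.3),(318.3,334.3),(343.7,353.3)],.002).round(4))
m=((h[...,0]<22)&(h[...,1]>150)&(h[...,2]>60)).astype(np.uint8); m[:275]=0;m[368:]=0;m[:,:280]=0;m[:,365:]=0
n,l,st,ce=cv2.connectedComponentsWithStats(m)
for i in range(1,n):
    if st[i,4]<80: continue
    q=P[l==i]; b=q[(q[:,2]>.012)&(q[:,2]<.058)]; t=q[(q[:,2]>.08)&(q[:,2]<.11)]
    s=least_squares(lambda x:np.hypot(*(b[:,:2]-x).T)-.025,b.mean(0)[:2]+[.008,.018],loss="soft_l1",f_scale=.001)
    s2=least_squares(lambda x:np.hypot(*(t[:,:2]-x).T)-.0125,t.mean(0)[:2]+[.003,.006],loss="soft_l1",f_scale=.001)
    print(ce[i].round(),st[i],s.x.round(4),np.abs(s.fun).mean().round(4),s2.x.round(4),len(t))
a=np.radians(15.91);M=np.array([.5444,-.1349]);ex=np.array([np.cos(a),np.sin(a)]);ey=np.array([-np.sin(a),np.cos(a)])
for b in ([ .5377,-.2583],[.5073,-.1555]): print("top bottles mat",(b-M)@ex,(b-M)@ey)
for y in(-.1,0,.1):print("slot",M+y*ey)
```

```text
[ 12 185  98] [ 12 185 157] [ 12 185 156] [ 12 183 107]
[[ 0.507  -0.0458  0.096 ]
 [ 0.511  -0.147   0.096 ]
 [ 0.5408 -0.2492  0.096 ]]
base [[ 0.506  -0.0434  0.002 ]
 [ 0.5108 -0.1475  0.002 ]
 [ 0.5426 -0.2486  0.002 ]]
[311. 313.] [ 295  285   32   56 1073] [ 0.4979 -0.138 ] 0.0266 [ 0.5023 -0.1305] 252
[343. 342.] [334 322  20  39 623] [ 0.5356 -0.256 ] 0.0016 [ 0.5354 -0.258 ] 148
top bottles mat -0.04027062675928726 -0.11683632406240009
top bottles mat -0.04132584575079172 -0.009640771389353249
slot [ 0.57181271 -0.23106935]
slot [ 0.5444 -0.1349]
slot [ 0.51698729 -0.03873065]
```

```bash
cat >> h.py <<'E'
def mask(c):
    h=cv2.cvtColor(c["color"],cv2.COLOR_BGR2HSV); return (h[...,0]<22)&(h[...,1]>150)&(h[...,2]>60)
def mid(m,box):  # mean of row-wise silhouette middles -> pixel on the axis
    u0,u1,v0,v1=box; r=[]
    for v in range(v0,v1):
        u=np.flatnonzero(m[v,u0:u1])
        if len(u)>3: r.append(((u[0]+u[-1])/2+u0,v))
    return np.mean(r,0)
def tri(c1,p1,c2,p2):
    o1,d1=ray(c1,p1);o2,d2=ray(c2,p2);A=np.c_[d1[0,:2],-d2[0,:2]]; t=np.linalg.solve(A,(o2-o1)[:2]); return o1[:2]+t[0]*d1[0,:2]
MA=np.radians(15.91);M=np.array([.5444,-.1349]);ex=np.array([np.cos(MA),np.sin(MA)]);ey=np.array([-np.sin(MA),np.cos(MA)])
def mat(b): return np.r_[(b-M)@ex,(b-M)@ey]
E
python3 - <<'E'
from h import *
s=cam("side");t=cam("top");ms,mt=mask(s),mask(t)
B={2:((334,356,324,360),(414,438,234,262)),1:((308,330,326,340),(390,413,253,280))}
for i,(a,b) in B.items():
    p,q=mid(ms,a),mid(mt,b); x=tri(s,p,t,q); print(i,p,q,x,mat(x))
p=mid(ms,(294,314,286,302)); print(0,p,onz(s,[p],.08),mat(onz(s,[p],.08)[0,:2]))
# cap tri
g=lambda c,bx:(c["color"].max(2)<135)&(np.ptp(c["color"],2)<25)
print(mid(g(s,0),(255,285,214,228)),mid(g(t,0),(275,305,277,297)), tri(s,mid(g(s,0),(255,285,214,228)),t,mid(g(t,0),(275,305,277,297))))
# mat as seen from top: dark pixels right side
w=onz(t,np.argwhere((t["color"].max(2)<45)&(np.arange(480)[:,None]<300)&(np.arange(480)[:,None]>215)&(np.arange(640)>398)&(np.arange(640)<450))[:,::-1],.004)
m=np.array([mat(x[:2]) for x in w]); print("mat top-view extents x,y",m.min(0),m.max(0))
E
python3 -m pendant '[{"jaw":1,"linear":[0,0,-4],"twist":0},{"jaw":1,"linear":[-2,-3.5,0],"twist":7},{"jaw":1,"linear":[-2,-3.5,0],"twist":7},{"jaw":1,"linear":[-2,-3.5,0],"twist":7},{"jaw":1,"linear":[-2,-3.5,0],"twist":7},{"jaw":1,"linear":[0,-4,0],"twist":7},{"jaw":1,"linear":[0,-4,0],"twist":7},{"jaw":1,"linear":[0,0,0],"twist":0}]'
```

```text
2 [343.20833333 341.5       ] [424.96296296 247.        ] [ 0.53593119 -0.25773657] [-0.04181723 -0.1158096 ]
1 [317.57142857 332.5       ] [401.40740741 266.        ] [ 0.5058334  -0.15454094] [-0.04247336 -0.00831642]
0 [303.125 293.5  ] [[ 0.50274696 -0.05198748  0.08      ]] [-0.01732889  0.09115465]
[270.4 221.4] [289.05555556 292.        ] [0.49355138 0.21019176]
mat top-view extents x,y [-0.0741357  -0.16783811] [0.07198053 0.02793376]
time: 1.02
position: [0.1227, 0.3775, 0.2783]
tool_rot: [0.494, 0.87, -0.006, -0.001]
ft_force: [-1.1, -0.9, 0.4]
grip_width: 0.0869
grip_force: 0.0
```

```bash
python3 -m pendant '[{"jaw":1,"linear":[0,0,0],"twist":7.1},{"jaw":1,"linear":[0,0,0],"twist":7.1},{"jaw":1,"linear":[0,4,0],"twist":0.7},{"jaw":1,"linear":[0,4,0],"twist":0},{"jaw":1,"linear":[0,4,0],"twist":0},{"jaw":1,"linear":[-2,3,0],"twist":0},{"jaw":1,"linear":[-3,2,0],"twist":0},{"jaw":1,"linear":[-3,2,0],"twist":0},{"jaw":1,"linear":[-3,2,0],"twist":0},{"jaw":1,"linear":[-4,1,0],"twist":0},{"jaw":1,"linear":[-4,1,0],"twist":0},{"jaw":1,"linear":[-4,1,0],"twist":0}]'
cat >> h.py <<'E'
def tool(tx,ty,tz,ref=None):
    from scipy.spatial.transform import Rotation as Ro
    o=robot.get_obs(); R=Ro.from_quat(o["tool_rot"]); d=np.array([tx,ty,tz])-o["position"]
    print("tool-axis shift cm",(R.inv().apply(d)*100).round(2),"yaw of tool y deg",np.degrees(np.arctan2(*R.as_matrix()[[1,0],1])).round(2),"z",R.as_matrix()[:,2].round(3),"q",np.round(o["q"],2),"w",o["grip_width"].round(4),"t",o["time"])
E
python3 -c "
from h import *
b=M-.017*ex+.091*ey; tool(b[0],b[1],.11)"
```

```text
time: 2.02
position: [0.4244, 0.2296, 0.2796]
tool_rot: [0.601, 0.8, 0.0, 0.0]
ft_force: [-0.7, -0.1, -0.7]
grip_width: 0.087
grip_force: 0.0Traceback (most recent call last):
  File "<string>", line 3, in <module>
    b=M-.017*ex+.091*ey; tool(b[0],b[1],.11)
                         ~~~~^^^^^^^^^^^^^^^
  File "h.py", line 53, in tool
    print("tool-axis shift cm",(R.inv().apply(d)*100).round(2),"yaw of tool y deg",np.degrees(np.arctan2(*R.as_matrix()[[1,0],1])).round(2),"z",R.as_matrix()[:,2].round(3),"q",np.round(o["q"],2),"w",o["grip_width"].round(4),"t",o["time"])
                                                                                                                                                                                                       ^^^^^^^^^^^^^^^^^^^^^
AttributeError: 'float' object has no attribute 'round'
```

```bash
sed -i 's/o\["grip_width"\].round(4)/round(float(o["grip_width"]),4)/' h.py
python3 -c "
from h import *
b=M-.017*ex+.091*ey; tool(b[0],b[1],.13)"
```

```text
tool-axis shift cm [-29.24  -0.29  14.96] yaw of tool y deg 16.17 z [ 0.  0. -1.] q [ 0.26  0.28  1.73  0.    1.13 -0.02] w 0.087 t 2.0167
```

```bash
python3 -m pendant '[{"jaw":1,"linear":[-4,0,0],"twist":0},{"jaw":1,"linear":[-4,0,0],"twist":0},{"jaw":1,"linear":[-4,0,0],"twist":0},{"jaw":1,"linear":[-4,0,0],"twist":0.3},{"jaw":1,"linear":[-4,-0.3,0],"twist":0},{"jaw":1,"linear":[-4,0,2],"twist":0},{"jaw":1,"linear":[-4,0,3],"twist":0},{"jaw":1,"linear":[-1.2,0,4],"twist":0},{"jaw":1,"linear":[0,0,3],"twist":0},{"jaw":1,"linear":[0,0,3],"twist":0},{"jaw":1,"linear":[0,0,0],"twist":0},{"jaw":1,"linear":[0,0,0],"twist":0}]' 
python3 -c "
from h import *
b=M-.017*ex+.091*ey; tool(b[0],b[1],.053)
c=cam('side'); cv2.imwrite('pics/s1.png',cv2.resize(c['color'][200:380,220:420],None,fx=3,fy=3,interpolation=cv2.INTER_CUBIC))"
```

```text
time: 3.02
position: [0.4974, -0.0412, 0.135]
tool_rot: [0.603, 0.798, -0.001, -0.002]
ft_force: [0.4, -0.3, 0.3]
grip_width: 0.0873
grip_force: 0.0
tool-axis shift cm [-1.22  0.28  8.2 ] yaw of tool y deg 15.81 z [-0.004  0.001 -1.   ] q [-0.31  0.53  1.84  0.    0.78 -0.58] w 0.0873 t 3.0167
```

View pics/s1.png

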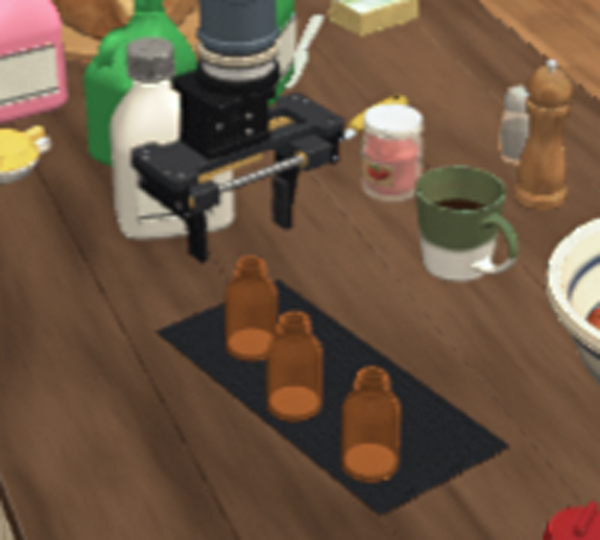

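```bash
python3 -m pendant '[{"jaw":1,"linear":[-1.2,0.3,0],"twist":0},{"jaw":1,"linear":[0,0,2],"twist":0},{"jaw":1,"linear":[0,0,2],"twist":0},{"jaw":1,"linear":[0,0,2],"twist":0},{"jaw":1,"linear":[0,0,2],"twist":0},{"jaw":1,"linear":[0,0,0.2],"twist":0},{"jaw":1,"linear":[0,0,0],"twist":0},{"jaw":1,"linear":[0,0,0],"twist":0}]' 10
python3 -c "
from h import *
b=M-.017*ex+.091*ey; tool(b[0],b[1],.053)"
python3 -m pendant '[{"jaw":0.7,"linear":[0,0,0],"twist":0},{"jaw":0.5,"linear":[0,0,0],"twist":0},{"jaw":0.4,"linear":[0,0,0],"twist":0},{"jaw":0.4,"linear":[0,0,0],"twist":0},{"jaw":0.4,"linear":[0,0,0],"twist":0},{"jaw":0.4,"linear":[0,0,0],"twist":0}]' 10
```

```text
time: 3.73
position: [0.506, -0.0527, 0.0556]
tool_rot: [0.603, 0.798, 0.001, 0.002]
ft_force: [0.0, 0.3, 0.5]
grip_width: 0.087
grip_force: 0.0
tool-axis shift cm [ 0.14 -0.26  0.26] yaw of tool y deg 15.81 z [ 0.003 -0.001 -1.   ] q [-0.32  0.68  1.86 -0.    0.59 -0.6 ] w 0.087 t 3.7333
time: 4.23
position: [0.5044, -0.0521, 0.0542]
tool_rot: [0.603, 0.798, -0.0, 0.0]
ft_force: [-0.7, -1.6, 1.0]
grip_width: 0.0548
grip_force: 1.5
```

```bash
python3 -m pendant '[{"jaw":0.4,"linear":[0,0,0],"twist":0},{"jaw":0.4,"linear":[0,0,0],"twist":0},{"jaw":0.4,"linear":[0,0,0],"twist":0},{"jaw":0.4,"linear":[0,0,-0.5],"twist":0},{"jaw":0.4,"linear":[0,0,-0.5],"twist":0},{"jaw":0.4,"linear":[0,0,0],"twist":0}]' 10
python3 -c "
from h import *
b=M+.091*ey; tool(b[0],b[1],.064)"
```

```text
time: 4.73
position: [0.5054, -0.0523, 0.0648]
tool_rot: [0.603, 0.798, 0.0, 0.001]
ft_force: [-0.2, -0.1, -1.5]
grip_width: 0.0493
grip_force: 10.0
tool-axis shift cm [0.09 1.48 0.08] yaw of tool y deg 15.79 z [ 0.002 -0.001 -1.   ] q [-0.32  0.66  1.86  0.    0.62 -0.6 ] w 0.0493 t 4.7333
```

Held (the force shows about 1.5 N, which is the bottle's weight). I move it across and set it down.

```bash
python3 -m pendant '[{"jaw":0.4,"linear":[0,0.8,0],"twist":0},{"jaw":0.4,"linear":[0,0.7,0],"twist":0},{"jaw":0.4,"linear":[0,0,0],"twist":0},{"jaw":0.4,"linear":[0,0,0.5],"twist":0},{"jaw":0.4,"linear":[0,0,0.4],"twist":0},{"jaw":0.4,"linear":[0,0,0.1],"twist":0},{"jaw":0.4,"linear":[0,0,0],"twist":0},{"jaw":0.4,"linear":[0,0,0],"twist":0}]' 10
python3 -c "
from h import *
print(mat(np.array(robot.get_obs()['position'][:2])))"
python3 -m pendant '[{"jaw":0.7,"linear":[0,0,0],"twist":0},{"jaw":1,"linear":[0,0,0],"twist":0},{"jaw":1,"linear":[0,0,0],"twist":0},{"jaw":1,"linear":[0,0,0],"twist":0},{"jaw":1,"linear":[0,0,-1.5],"twist":0},{"jaw":1,"linear":[0,0,-3],"twist":0},{"jaw":1,"linear":[0,0,-3],"twist":0},{"jaw":1,"linear":[0,0,0],"twist":0}]' 10
python3 -c "
from h import *
b=M-.042*ex-.0085*ey; tool(b[0],b[1],.055)"
```

```text
time: 5.4
position: [0.5188, -0.0479, 0.0539]
tool_rot: [0.603, 0.797, 0.0, -0.0]
ft_force: [0.8, 0.5, 0.7]
grip_width: 0.0495
grip_force: 10.0
[-0.00077445  0.09072329]
time: 6.07
position: [0.5219, -0.0489, 0.1335]
tool_rot: [0.603, 0.798, 0.002, 0.004]
ft_force: [1.0, -0.7, -0.1]
grip_width: 0.0857
grip_force: 0.0
tool-axis shift cm [-9.71 -4.43  7.86] yaw of tool y deg 15.81 z [ 0.009 -0.003 -1.   ] q [-0.31  0.55  1.79 -0.    0.79 -0.58] w 0.0857 t 6.0667
```

```bash
python3 -m pendant '[{"jaw":1,"linear":[-3,-1.5,0],"twist":0},{"jaw":1,"linear":[-4,-1.5,0],"twist":0},{"jaw":1,"linear":[-2.9,-1.2,0],"twist":0},{"jaw":1,"linear":[0,0,0],"twist":0},{"jaw":1,"linear":[0,0,2],"twist":0},{"jaw":1,"linear":[0,0,3],"twist":0},{"jaw":1,"linear":[0,0,2],"twist":0},{"jaw":1,"linear":[0,0,0.6],"twist":0},{"jaw":1,"linear":[0,0,0],"twist":0},{"jaw":1,"linear":[0,0,0],"twist":0},{"jaw":1,"linear":[0,0,0],"twist":0}]' 10
python3 -c "
from h import *
b=M-.042*ex-.0085*ey; tool(b[0],b[1],.054)"
python3 -m pendant '[{"jaw":0.7,"linear":[0,0,0],"twist":0},{"jaw":0.5,"linear":[0,0,0],"twist":0},{"jaw":0.4,"linear":[0,0,0],"twist":0},{"jaw":0.4,"linear":[0,0,0],"twist":0},{"jaw":0.4,"linear":[0,0,0],"twist":0},{"jaw":0.4,"linear":[0,0,0],"twist":0},{"jaw":0.4,"linear":[0,0,0],"twist":0},{"jaw":0.4,"linear":[0,0,0],"twist":0},{"jaw":0.4,"linear":[0,0,0],"twist":0},{"jaw":0.4,"linear":[0,0,-0.5],"twist":0},{"jaw":0.4,"linear":[0,0,-0.5],"twist":0},{"jaw":0.4,"linear":[0,0,0],"twist":0}]' 10
python3 -c "
from h import *
b=M-.0085*ey; tool(b[0],b[1],.064)"
```

```text
time: 6.98
position: [0.5062, -0.1537, 0.0539]
tool_rot: [0.603, 0.798, 0.0, 0.001]
ft_force: [-0.2, 0.5, 0.0]
grip_width: 0.0869
grip_force: 0.0
tool-axis shift cm [-0.09 -0.01 -0.01] yaw of tool y deg 15.81 z [ 0.002 -0.001 -1.   ] q [-0.51  0.7   1.81  0.    0.63 -0.78] w 0.0869 t 6.9833
time: 7.98
position: [0.5058, -0.1538, 0.0638]
tool_rot: [0.603, 0.798, 0.0, 0.001]
ft_force: [-0.2, -0.4, -1.4]
grip_width: 0.0493
grip_force: 10.0
tool-axis shift cm [-0.08  4.23 -0.01] yaw of tool y deg 15.8 z [ 0.001 -0.001 -1.   ] q [-0.51  0.68  1.81 -0.    0.65 -0.78] w 0.0493 t 7.9833
```

```bash
python3 -m pendant '[{"jaw":0.4,"linear":[0,0.7,0],"twist":0},{"jaw":0.4,"linear":[0,1.4,0],"twist":0},{"jaw":0.4,"linear":[-0.2,1.4,0],"twist":0},{"jaw":0.4,"linear":[0,0.7,0],"twist":0},{"jaw":0.4,"linear":[0,0,0],"twist":0},{"jaw":0.4,"linear":[0,0,0.5],"twist":0},{"jaw":0.4,"linear":[0,0,0.4],"twist":0},{"jaw":0.4,"linear":[0,0,0.1],"twist":0},{"jaw":0.4,"linear":[0,0,0],"twist":0},{"jaw":0.4,"linear":[0,0,0],"twist":0}]' 10
python3 -c "
from h import *
print(mat(np.array(robot.get_obs()['position'][:2])))"
python3 -m pendant '[{"jaw":0.7,"linear":[0,0,0],"twist":0},{"jaw":1,"linear":[0,0,0],"twist":0},{"jaw":1,"linear":[0,0,0],"twist":0},{"jaw":1,"linear":[0,0,0],"twist":0},{"jaw":1,"linear":[0,0,-1.5],"twist":0},{"jaw":1,"linear":[0,0,-3],"twist":0},{"jaw":1,"linear":[0,0,-3],"twist":0},{"jaw":1,"linear":[0,0,0],"twist":0},{"jaw":1,"linear":[-3,-1.2,0],"twist":0},{"jaw":1,"linear":[-4,-1.5,0],"twist":0},{"jaw":1,"linear":[-3.6,-1.5,0],"twist":0},{"jaw":1,"linear":[0,0,0],"twist":0}]' 10
python3 -c "
from h import *
b=M-.042*ex-.116*ey; tool(b[0],b[1],.054)"
```

```text
time: 8.82
position: [0.5454, -0.1438, 0.0529]
tool_rot: [0.603, 0.797, -0.0, -0.001]
ft_force: [-0.7, 1.8, 1.0]
grip_width: 0.0501
grip_force: 10.0
[-0.00149869 -0.00883172]
time: 9.82
position: [0.5357, -0.2644, 0.1283]
tool_rot: [0.605, 0.796, -0.001, 0.004]
ft_force: [0.3, -1.0, -0.6]
grip_width: 0.0864
grip_force: 0.0
tool-axis shift cm [0.67 0.16 7.43] yaw of tool y deg 15.52 z [ 0.004 -0.006 -1.   ] q [-0.64  0.63  1.6  -0.    0.9  -0.91] w 0.0864 t 9.8167
```

```bash
python3 -m pendant '[{"jaw":1,"linear":[0,0,1],"twist":0},{"jaw":1,"linear":[0,0,0],"twist":0},{"jaw":1,"linear":[0,0,0],"twist":0}]' 10
python3 -c "
from h import *
b=M-.042*ex-.116*ey; tool(b[0],b[1],.054)"
```

```text
time: 10.07
position: [0.5338, -0.2547, 0.1165]
tool_rot: [0.603, 0.798, 0.0, -0.002]
ft_force: [-0.4, 0.8, 0.3]
grip_width: 0.0867
grip_force: 0.0
tool-axis shift cm [-0.39  0.12  6.25] yaw of tool y deg 15.84 z [-0.003  0.003 -1.   ] q [-0.63  0.65  1.62  0.    0.88 -0.91] w 0.0867 t 10.0667
```

```bash
python3 -m pendant '[{"jaw":1,"linear":[-0.2,0.1,2],"twist":0},{"jaw":1,"linear":[0,0,2],"twist":0},{"jaw":1,"linear":[0,0,2],"twist":0},{"jaw":1,"linear":[0,0,0.3],"twist":0},{"jaw":1,"linear":[0,0,0],"twist":0},{"jaw":1,"linear":[0,0,0],"twist":0},{"jaw":1,"linear":[0,0,0],"twist":0}]' 10
python3 -c "
from h import *
b=M-.042*ex-.116*ey; tool(b[0],b[1],.054)"
python3 -m pendant '[{"jaw":0.7,"linear":[0,0,0],"twist":0},{"jaw":0.5,"linear":[0,0,0],"twist":0},{"jaw":0.4,"linear":[0,0,0],"twist":0},{"jaw":0.4,"linear":[0,0,0],"twist":0},{"jaw":0.4,"linear":[0,0,0],"twist":0},{"jaw":0.4,"linear":[0,0,0],"twist":0},{"jaw":0.4,"linear":[0,0,0],"twist":0},{"jaw":0.4,"linear":[0,0,0],"twist":0},{"jaw":0.4,"linear":[0,0,0],"twist":0},{"jaw":0.4,"linear":[0,0,-0.5],"twist":0},{"jaw":0.4,"linear":[0,0,-0.5],"twist":0},{"jaw":0.4,"linear":[0,0,0],"twist":0}]' 10
python3 -c "
from h import *
b=M-.11*ey; tool(b[0],b[1],.064)"
```

```text
time: 10.65
position: [0.5372, -0.2581, 0.0561]
tool_rot: [0.603, 0.798, 0.0, 0.001]
ft_force: [0.8, -0.6, -0.1]
grip_width: 0.0872
grip_force: 0.0
tool-axis shift cm [ 0.05 -0.14  0.21] yaw of tool y deg 15.85 z [ 0.002 -0.001 -1.   ] q [-0.64  0.74  1.64  0.    0.76 -0.91] w 0.0872 t 10.65
time: 11.65
position: [0.5369, -0.2584, 0.0659]
tool_rot: [0.603, 0.798, 0.0, 0.001]
ft_force: [-0.0, -0.1, -1.7]
grip_width: 0.0497
grip_force: 10.0
tool-axis shift cm [0.68 4.1  0.2 ] yaw of tool y deg 15.79 z [ 0.001 -0.001 -1.   ] q [-0.64  0.73  1.64  0.    0.78 -0.91] w 0.0497 t 11.65
```

```bash
python3 -m pendant '[{"jaw":0.4,"linear":[0,0.7,0],"twist":0},{"jaw":0.4,"linear":[0.3,1.4,0],"twist":0},{"jaw":0.4,"linear":[0.2,1.3,0],"twist":0},{"jaw":0.4,"linear":[0,0.7,0],"twist":0},{"jaw":0.4,"linear":[0,0,0],"twist":0},{"jaw":0.4,"linear":[0,0,0.5],"twist":0},{"jaw":0.4,"linear":[0,0,0.4],"twist":0},{"jaw":0.4,"linear":[0,0,0.1],"twist":0},{"jaw":0.4,"linear":[0,0,0],"twist":0},{"jaw":0.4,"linear":[0,0,0],"twist":0}]' 10
python3 -c "
from h import *
print(mat(np.array(robot.get_obs()['position'][:2])))"
python3 -m pendant '[{"jaw":0.7,"linear":[0,0,0],"twist":0},{"jaw":1,"linear":[0,0,0],"twist":0},{"jaw":1,"linear":[0,0,0],"twist":0},{"jaw":1,"linear":[0,0,0],"twist":0},{"jaw":1,"linear":[0,0,-1.5],"twist":0},{"jaw":1,"linear":[0,0,-3],"twist":0},{"jaw":1,"linear":[0,0,-4],"twist":0},{"jaw":1,"linear":[0,0,-4],"twist":0},{"jaw":1,"linear":[0,0,-4],"twist":0},{"jaw":1,"linear":[0,0,-4],"twist":0},{"jaw":1,"linear":[0,0,-2],"twist":0},{"jaw":1,"linear":[0,0,0],"twist":0}]' 10
python3 - <<'E'
from h import *
s=cam("side");P=cloud(s);m=mask(s);m[:275]=0;m[375:]=0;m[:,:270]=0;m[:,390:]=0
n,l,st,ce=cv2.connectedComponentsWithStats(m.astype(np.uint8))
for i in range(1,n):
    if st[i,4]<80: continue
    q=P[l==i]; b=q[(q[:,2]>.012)&(q[:,2]<.058)]
    r=least_squares(lambda x:np.hypot(*(b[:,:2]-x).T)-.025,b.mean(0)[:2]+[.008,.018],loss="soft_l1",f_scale=.001)
    p=mid(m,(st[i,0],st[i,0]+st[i,2],st[i,1],st[i,1]+st[i,3]))
    print(st[i],mat(r.x),np.abs(r.fun).mean(),mat(onz(s,[p],.05)[0,:2]))
tool(.4925,.2105,.30)
cv2.imwrite('pics/s2.png',cv2.resize(s['color'][200:380,220:420],None,fx=3,fy=3,interpolation=cv2.INTER_CUBIC))
E
```

```text
time: 12.48
position: [0.5741, -0.242, 0.0549]
tool_rot: [0.604, 0.797, 0.0, -0.0]
ft_force: [0.3, 1.6, 0.6]
grip_width: 0.05
grip_force: 10.0
[-0.00077052 -0.11117881]
time: 13.48
position: [0.5772, -0.244, 0.2868]
tool_rot: [0.603, 0.798, 0.0, 0.007]
ft_force: [0.4, -0.1, -0.0]
grip_width: 0.0871
grip_force: 0.0
[300 283  18  35 515] [-0.00075628  0.09074049] 0.0020797602486998723 [0.0010429  0.09204084]
[321 299  19  36 558] [-0.00145475 -0.00828821] 0.0018064070012288943 [-0.00075287 -0.00866766]
[345 316  19  37 599] [-0.00075505 -0.10895141] 0.0014652430481452683 [ 0.00067994 -0.10914782]
tool-axis shift cm [45.91  4.34 -1.89] yaw of tool y deg 15.79 z [ 0.006 -0.004 -1.   ] q [-0.58  0.48  1.39 -0.    1.27 -0.85] w 0.0869 t 13.5333
```

View pics/s2.png

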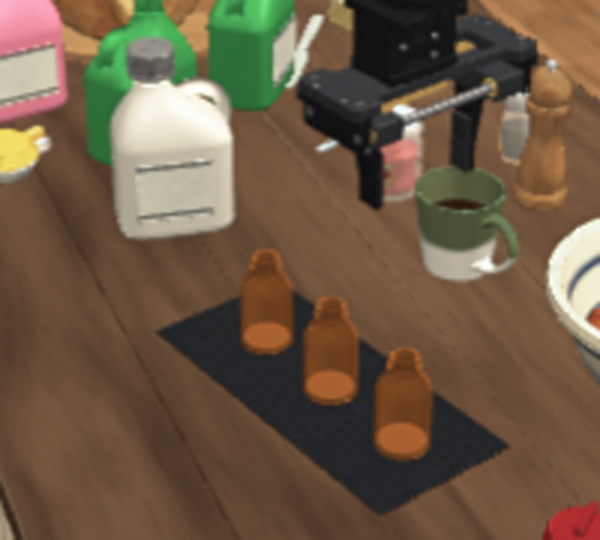

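The bottles stand upright in crop s2 at (266,300), (330,350) and (403,405). They are within 2 mm of the middle line, spaced 99 and 101 mm. Next is the cap.

```bash
python3 - <<'E'
from h import *
for n in("side","top"):
    c=cam(n);P=cloud(c);h=cv2.cvtColor(c["color"],cv2.COLOR_BGR2HSV);g=(h[...,0]>50)&(h[...,0]<75)&(h[...,1]>150)
    k,l,st,ce=cv2.connectedComponentsWithStats(g.astype(np.uint8))
    for i in range(1,k):
        if st[i,4]>300:
            q=P[l==i];q=q[(q[:,2]>.1)&(q[:,2]<.35)]; print(n,ce[i].round(),st[i,4],q[:,2].max(),q[q[:,2]>np.percentile(q[:,2],97)].mean(0), np.hypot(*(q[:,:2]-[.4925,.2105]).T).min())
E
python3 -m pendant '[{"jaw":1,"linear":[4,0.4,0],"twist":0},{"jaw":1,"linear":[4,0.4,0],"twist":0},{"jaw":1,"linear":[4,0.4,0],"twist":0},{"jaw":1,"linear":[4,0.4,0],"twist":0},{"jaw":1,"linear":[4,0.4,0],"twist":0},{"jaw":1,"linear":[4,0.4,0],"twist":0},{"jaw":1,"linear":[4,0.4,0],"twist":0},{"jaw":1,"linear":[4,0.4,0],"twist":0},{"jaw":1,"linear":[4,0.4,0],"twist":0},{"jaw":1,"linear":[4,0.4,0],"twist":0},{"jaw":1,"linear":[4,0.3,0],"twist":0},{"jaw":1,"linear":[1.9,0,0],"twist":0}]' 40
python3 -m pendant '[{"jaw":1,"linear":[0,0,0],"twist":0},{"jaw":1,"linear":[0,0,0],"twist":0},{"jaw":1,"linear":[0,0,0],"twist":0}]'
python3 - <<'E'
from h import *
s=cam("side");t=cam("top");g=lambda c:(c["color"].max(2)<135)&(np.ptp(c["color"],2)<25)
p=mid(g(s),(255,285,216,228)); print(p,onz(s,[p],.195)); tool(.4925,.2105,.2)
for c,n,bx in((s,'side',(190,150,200,130)),(t,'top',(190,210,200,130))):
    cv2.imwrite(f'pics/c_{n}.png',cv2.resize(c['color'][bx[1]:bx[1]+bx[3],bx[0]:bx[0]+bx[2]],None,fx=3,fy=3,interpolation=cv2.INTER_CUBIC))
E
```

```text
top [177. 287.] 1821 0.2029998731093714 [0.70564812 0.47962215 0.19620922] 0.26379058052405946
top [232. 324.] 1822 0.20209887656292458 [0.53248972 0.38426984 0.19045755] 0.10390624240364912
time: 14.63
position: [0.4882, 0.2148, 0.2775]
tool_rot: [0.602, 0.798, -0.001, -0.002]
ft_force: [-1.1, -0.8, 0.5]
grip_width: 0.087
grip_force: 0.0
time: 14.88
position: [0.4904, 0.2103, 0.2785]
tool_rot: [0.603, 0.798, -0.001, -0.001]
ft_force: [1.0, -0.7, 1.0]
grip_width: 0.0873
grip_force: 0.0
[270.45 221.4 ] [[0.4898671  0.19710184 0.195     ]]
tool-axis shift cm [0.03 0.17 7.92] yaw of tool y deg 15.69 z [-0.002 -0.001 -1.   ] q [ 0.19  0.36  1.61 -0.    1.17 -0.08] w 0.087 t 14.9833
```

View pics/c_side.png

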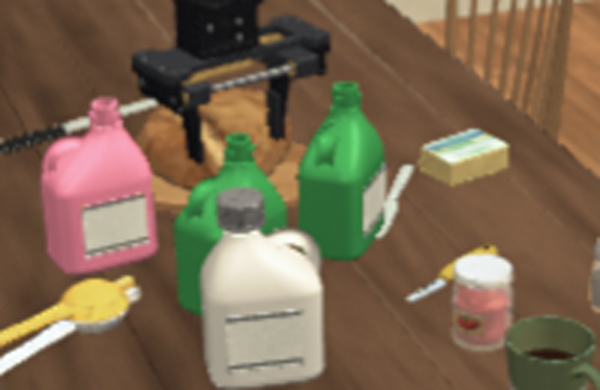

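The gripper is centred above the grey cap, at crop (240,205), and the green jug is clear of the fingers. I descend.

```bash
python3 -m pendant '[{"jaw":1,"linear":[0,0.2,2],"twist":0},{"jaw":1,"linear":[0,0,2],"twist":0},{"jaw":1,"linear":[0,0,2],"twist":0},{"jaw":1,"linear":[0,0,1.5],"twist":0},{"jaw":1,"linear":[0,0,0.3],"twist":0},{"jaw":1,"linear":[0,0,0],"twist":0},{"jaw":1,"linear":[0,0,0],"twist":0},{"jaw":1,"linear":[0,0,0],"twist":0}]'
python3 - <<'E'
from h import *
tool(.4925,.2105,.2); s=cam("side");t=cam("top")
cv2.imwrite('pics/d.png',np.hstack([cv2.resize(c['color'][v:v+100,u:u+100],None,fx=4,fy=4,interpolation=cv2.INTER_CUBIC) for c,u,v in((s,225,170),(t,240,235))]))
E
```

```text
time: 15.65
position: [0.4939, 0.2114, 0.2031]
tool_rot: [0.604, 0.797, 0.001, 0.001]
ft_force: [0.2, -0.0, -0.3]
grip_width: 0.0873
grip_force: 0.0
tool-axis shift cm [-0.05 -0.16  0.31] yaw of tool y deg 15.75 z [ 0.002  0.    -1.   ] q [ 0.2   0.46  1.69 -0.    0.99 -0.08] w 0.0873 t 15.65
```

View pics/d.png

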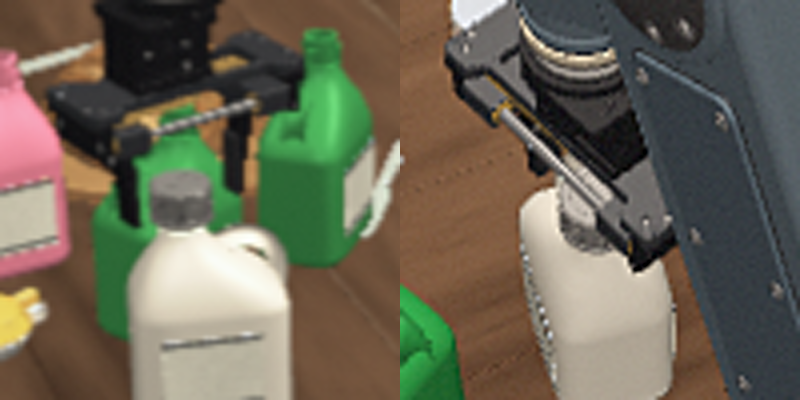

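Run:
```python
from h import *
s=cam("side");t=cam("top")
for c,u0,v0,off in((s,225,170,0),(t,240,235,400)):
    for z in(.178,.2085):
        a=np.linspace(0,2*np.pi,8,endpoint=False); q=proj(c,np.c_[.4925+.0245*np.cos(a),.2105+.0245*np.sin(a),0*a+z]); q=(q-[u0,v0]+.5)*4-.5; print(z,"centre",q.mean(0).round()+[off,0],"extent",q.min(0).round()+[off,0],q.max(0).round()+[off,0])
g=(s["color"].max(2)<150)&(np.ptp(s["color"],2)<20)&(s["color"].min(2)>50)
n,l,st,ce=cv2.connectedComponentsWithStats(g[170:270,225:325].astype(np.uint8)); i=l[50,45]; print("seen",st[i]*4)
print(*[s["color"][v,270] for v in range(210,232,2)])
```

```text
0.178 centre [182. 219.] extent [152. 206.] [212. 232.]
0.2085 centre [181. 184.] extent [150. 171.] [211. 197.]
0.178 centre [597. 222.] extent [561. 192.] [634. 253.]
0.2085 centre [596. 195.] extent [559. 164.] [633. 226.]
seen [152 172  60  60 772]
[ 95 185  79] [119 161 121] [127 134 139] [133 140 145] [133 141 146] [87 92 95] [74 79 81] [64 67 69] [ 95 100 104] [226 243 241] [205 225 232]
```

The projected cap outline (150–212, 171–232) matches the cap seen in the picture, so the position holds. Close.

```bash
python3 -m pendant '[{"jaw":1,"linear":[0,-0.1,0.3],"twist":0},{"jaw":1,"linear":[0,0,0],"twist":0},{"jaw":0.7,"linear":[0,0,0],"twist":0},{"jaw":0.5,"linear":[0,0,0],"twist":0},{"jaw":0.4,"linear":[0,0,0],"twist":0},{"jaw":0.4,"linear":[0,0,0],"twist":0},{"jaw":0.4,"linear":[0,0,0],"twist":0},{"jaw":0.4,"linear":[0,0,0],"twist":0},{"jaw":0.4,"linear":[0,0,0],"twist":0},{"jaw":0.4,"linear":[0,0,0],"twist":0},{"jaw":0.4,"linear":[0,0,0],"twist":0},{"jaw":0.4,"linear":[0,0,0],"twist":0}]' 45
python3 -c "
from h import *
tool(.4925,.2105,.2)"
python3 -m pendant '[{"jaw":0.4,"linear":[0,0,0.2],"twist":0},{"jaw":0.4,"linear":[0,0,0.2],"twist":0},{"jaw":0.4,"linear":[0,0,0],"twist":0},{"jaw":0.4,"linear":[0,0,0],"twist":0}]' 45
```

```text
time: 16.85
position: [0.4916, 0.2114, 0.199]
tool_rot: [0.603, 0.798, -0.0, -0.0]
ft_force: [-1.6, 0.1, 0.5]
grip_width: 0.0492
grip_force: 45.0
tool-axis shift cm [-0.11  0.06 -0.1 ] yaw of tool y deg 15.8 z [-0.001 -0.    -1.   ] q [ 0.2   0.46  1.7  -0.    0.98 -0.08] w 0.0492 t 16.85
time: 17.18
position: [0.4917, 0.2114, 0.1959]
tool_rot: [0.603, 0.798, -0.0, -0.0]
ft_force: [-3.1, -1.7, 8.5]
grip_width: 0.0491
grip_force: 45.0
```

```bash
python3 -m pendant '[{"jaw":0.4,"linear":[0,0,0.2],"twist":0},{"jaw":0.4,"linear":[0,0,0.15],"twist":0},{"jaw":0.4,"linear":[0,0,0],"twist":0},{"jaw":0.4,"linear":[0,0,0],"twist":0}]' 45
```

```text
time: 17.52
position: [0.4917, 0.2114, 0.1933]
tool_rot: [0.603, 0.798, 0.0, 0.0]
ft_force: [-5.1, -0.7, 13.1]
grip_width: 0.0491
grip_force: 45.0
```

```bash
python3 -m pendant '[{"jaw":0.4,"linear":[0,-0.05,0.1],"twist":0},{"jaw":0.4,"linear":[0,0,0],"twist":0},{"jaw":0.4,"linear":[0,0,0],"twist":0}]' 45
```

```text
time: 17.77
position: [0.4917, 0.2114, 0.1933]
tool_rot: [0.603, 0.798, 0.001, 0.001]
ft_force: [-5.3, -1.5, 17.8]
grip_width: 0.0491
grip_force: 45.0
```

On its stop at 17.8 N. Now I twist anticlockwise, which is negative about tool z, and check partway.

```bash
python3 -m pendant '[{"jaw":0.4,"linear":[0,0,0],"twist":-5},{"jaw":0.4,"linear":[0,0,0],"twist":-5},{"jaw":0.4,"linear":[0,0,0],"twist":-5},{"jaw":0.4,"linear":[0,0,0],"twist":-5},{"jaw":0.4,"linear":[0,0,0],"twist":0}]' 45
python3 -c "
from h import *
tool(.4917,.2114,.1933);print(robot.get_obs()['moment'])"
```

```text
time: 18.18
position: [0.493, 0.2117, 0.1933]
tool_rot: [0.454, 0.891, 0.002, 0.002]
ft_force: [-2.8, -0.7, 15.5]
grip_width: 0.0494
grip_force: 45.0
tool-axis shift cm [ 0.05 -0.12  0.  ] yaw of tool y deg 35.97 z [ 0.005  0.001 -1.   ] q [ 0.2   0.47  1.71  0.    0.96 -0.43] w 0.0494 t 18.1833
[-0.19373304  0.5889295   0.06645283]
```

```bash
python3 -m pendant '[{"jaw":0.4,"linear":[0,0,0.05],"twist":-5},{"jaw":0.4,"linear":[0,0,0],"twist":-5},{"jaw":0.4,"linear":[0,0,0],"twist":-5},{"jaw":0.4,"linear":[0,0,0],"twist":-5},{"jaw":0.4,"linear":[0,0,0],"twist":-5},{"jaw":0.4,"linear":[0,0,0],"twist":-5},{"jaw":0.4,"linear":[0,0,0],"twist":-5},{"jaw":0.4,"linear":[0,0,0],"twist":-5},{"jaw":0.4,"linear":[0,0,0],"twist":-2},{"jaw":0.4,"linear":[0,0,0],"twist":0},{"jaw":0.4,"linear":[0,0,0],"twist":0}]' 45
python3 - <<'E'
from h import *
tool(.4917,.2114,.1933);print(robot.get_obs()['moment']); s=cam("side");t=cam("top")
cv2.imwrite('pics/e.png',np.hstack([cv2.resize(c['color'][v:v+100,u:u+100],None,fx=4,fy=4,interpolation=cv2.INTER_CUBIC) for c,u,v in((s,225,190),(t,240,235))]))
E
```

```text
time: 19.1
position: [0.4924, 0.2117, 0.1933]
tool_rot: [0.106, 0.994, 0.001, 0.002]
ft_force: [-4.9, -0.2, 20.0]
grip_width: 0.0493
grip_force: 45.0
tool-axis shift cm [ 0.06 -0.05 -0.  ] yaw of tool y deg 77.8 z [ 0.004  0.001 -1.   ] q [ 0.2   0.47  1.71  0.    0.96 -1.16] w 0.0493 t 19.1
[-0.24383252  0.88918733  0.01134641]
```

View pics/e.png

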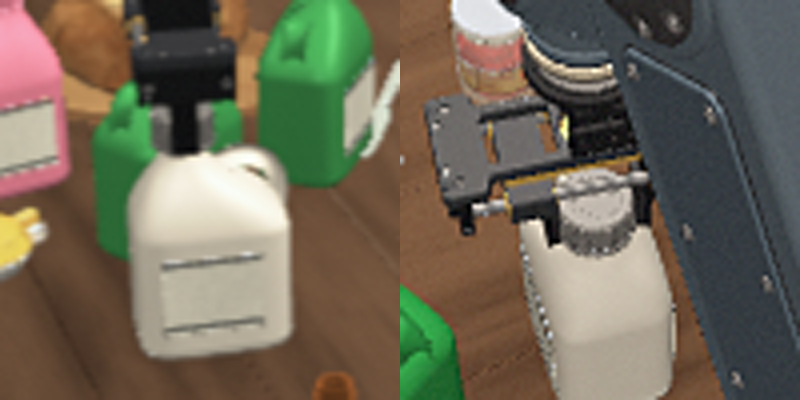

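The jug has not turned with the cap: its label still faces the side camera at (210,300). The gripper has turned 62°. I lift, gently at first.

```bash
python3 -m pendant '[{"jaw":0.4,"linear":[0,0,-0.3],"twist":0},{"jaw":0.4,"linear":[0,0,-0.3],"twist":0},{"jaw":0.4,"linear":[0,0,-0.3],"twist":0},{"jaw":0.4,"linear":[0,0,-0.3],"twist":0},{"jaw":0.4,"linear":[0,0,0],"twist":0}]' 45
python3 -m pendant '[{"jaw":0.4,"linear":[0,0,-0.5],"twist":0},{"jaw":0.4,"linear":[0,0,-0.5],"twist":0},{"jaw":0.4,"linear":[0,0,-0.5],"twist":0},{"jaw":0.4,"linear":[0,0,0],"twist":0}]' 45
```

```text
time: 19.62
position: [0.4918, 0.2114, 0.2023]
tool_rot: [0.106, 0.994, 0.0, 0.001]
ft_force: [0.6, -1.0, -1.5]
grip_width: 0.0488
grip_force: 45.0
time: 19.95
position: [0.4922, 0.2115, 0.218]
tool_rot: [0.106, 0.994, 0.0, 0.001]
ft_force: [-0.4, 0.3, -0.6]
grip_width: 0.0487
grip_force: 45.0
```

Free: the force is near zero, so the jug is not being carried. I go up to the end height.

```bash
python3 -m pendant '[{"jaw":0.4,"linear":[0,0,-1],"twist":0},{"jaw":0.4,"linear":[0,0,-1.5],"twist":0},{"jaw":0.4,"linear":[0,0,-1.5],"twist":0},{"jaw":0.4,"linear":[0,0,-1.5],"twist":0},{"jaw":0.4,"linear":[0,0,-1],"twist":0},{"jaw":0.4,"linear":[0,0,-0.3],"twist":0},{"jaw":0.4,"linear":[0,0,0],"twist":0},{"jaw":0.4,"linear":[0,0,0],"twist":0},{"jaw":0.4,"linear":[0,0,0],"twist":0},{"jaw":0.4,"linear":[0,0,0],"twist":0},{"jaw":0.4,"linear":[0,0,0],"twist":0},{"jaw":0.4,"linear":[0,0,0],"twist":0}]' 45
python3 - <<'E'
from h import *
s=cam("side"); print(robot.get_obs()["joint_velocities"].round(3))
cv2.imwrite('pics/f.png',cv2.resize(s['color'][160:380,200:420],None,fx=2.7,fy=2.7,interpolation=cv2.INTER_CUBIC))
E
```

```text
time: 20.95
position: [0.4912, 0.2113, 0.2844]
tool_rot: [0.106, 0.994, -0.0, -0.001]
ft_force: [-0.3, -1.2, -0.2]
grip_width: 0.0489
grip_force: 45.0
[ 0.001 -0.003 -0.003  0.    -0.002  0.   ]
```

View pics/f.png

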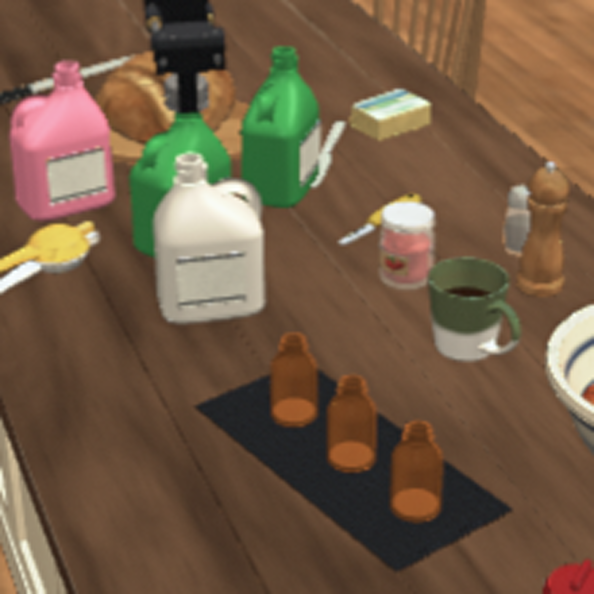

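The cap is in the gripper at (187,95), level above the open white neck at (190,165). The jug and the bottle row are standing. I hand in.

```bash
python3 -c "
from rig import robot
print(robot.hand_in())"
```

```text
the job is handed in; nothing more can be done
None
```

I handed the job in at about 21 s, with no verdict returned: the three bottles stand in a row within 2 mm of the mat's middle line, 99 and 101 mm apart, and the cap is off and held level, by my estimate about 8 cm above the mouth of the upright jug.

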